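# Squeeze the stray spice jar back into its packed row

## Robot

A 7-joint arm with a two-finger parallel gripper is mounted at the origin on the work surface. World frame = base frame: x ahead of the robot, y to its left, z up, the work surface at z = 0. Lengths are in m, angles in rad, forces in N, time in s.
With the tool pointing down it reaches from about 0.425 to 0.925 m from the base axis. Payload 6.8 kg.
Tool frame: the origin (TCP) lies at the very end of the fingers, on their centre line; the grasp point (between the pads) lies 19 mm behind it; z points along the fingers, y is the line along which they close (so a half turn about z gives the same grasp; the last joint's range is limited). The gripper opens to 85 mm and grips with 20 to 120 N. Pads are 22 mm wide; open, the fingers measure 114 mm over their backs; the gripper's body (76 mm by 85 mm) begins 54 mm behind the grasp point. The pads swing forward as they close: fully open they stand 13 mm farther back than shut.
Start: joints at [1.144, 0.477, 0.022, 1.555, -0.011, 1.109, -0.083], TCP at [0.212, -0.641, 0.231] pointing down, gripper open.
Joint ranges: [-2.96, 2.96], [-0.34, 2.1], [-1.41, 1.46], [0.24, 2.44], [-1.37, 4.51], [0.17, 1.92], [-2.96, 2.96]. Speed limits (rad/s): [2.39, 2.39, 3.14, 3.14, 3.14, 3.14, 3.14].

## Interface

Orientations are given as a unit quaternion [w, x, y, z].
In Python, from station import get_obs, read_camera, hand_in gives the robot as it stands.
- The arm moves only by the tool arm_command, never from a script. Its argument "commands" is one flat list of numbers, 7 for each row, row after row: the shift along the tool's x, y, z in m, then the turn, a rotation vector about the tool's x, y, z in degrees, then the opening, from 0 (shut) to 1 (fully open). In form: [tx, ty, tz, rx, ry, rz, fingers, tx, ty, tz, rx, ry, rz, fingers, ...]. A call has 1 to 8 rows; each row is the pose to reach, as a shift and turn from the pose commanded when the call began, along the tool's axes at that moment; what a row does not reach only later rows make up. A row lasts 1/10 s, in which the tool goes at most 50 mm and 8.59 degrees, less where a joint would pass 70% of its speed; a pose out of reach is approached as far as the arm can. A call with a gripper value outside its range is refused whole. The fingers move at their own pace and stop on an object; "force" is the grip in N (left out, the last holds). Time passes only in rows, so rows that repeat a pose let the fingers close. It gives the time, the measured TCP pose, the force, the opening and the grip force at its end, in the units of the state.
- get_obs(): the state, without advancing time (a new reading comes with each control period).
- read_camera(name): name is "scene" or "top"; returns a dict with "img" (420x560x3 uint8, red, green, blue), "camera_matrix" (3x3 intrinsics, pixels), "pose" (4x4, takes a point from camera to world coordinates). Camera axes: x right, y down, z forward; pixel columns grow to the right and rows downward; lengths in m; the calibration is good to about 2 mm. A picture is of the moment at which its call begins. There is no depth.
- hand_in(): hands the job in; it is judged then, once.
The state is a dict: "t": time; "q": joint angles; "joint_vel": joint speeds; "joint_torque": joint torques, N m; "eef_pos": TCP position; "tool_rot": TCP orientation; "contact_force": force on the tool from outside, world axes, zero at the start; "torque": the same for the moment, N m; "gripper_width": opening from 0.0 (shut) to 1.0 (fully open); "grasp_force": force on a finger pad.
Only numpy, scipy, OpenCV 4.12 (cv2) and the standard library are available. Lean on these libraries where they do the work, as an engineer would, in place of code of your own. Each camera call takes 0.05 s, during which the arm holds its last target. There are 200 camera calls.

## Task

Put the spice jar that stands on the worktop back into the shelf: stand it upright on the shelf's bare ledge in front of the gap in the row, then push it straight back between its neighbours, so that they are nudged apart but stay standing, until you feel it press firmly against the backboard, and keep it pressed there for about half a second before letting go. The jars are glass: never press hard, and leave everything else on the worktop where it is.

Things in the scene. Friction and masses are not known exactly. Their poses are not given: they have to be found in the camera images.
- jar_mid (a point): the spice jar to put away, the only one outside the shelf: round glass jar 52 mm in diameter with a 49 mm grey metal screw lid, 82 mm tall in all (glass up to 66 mm), 0.15 to 0.28 kg. Point at its centre, 41 mm above its underside; z up. Glass: never more than 18 N between it and the backboard or another jar.
- shelf: low open beech spice shelf screwed to the worktop. Floor board 143 mm deep (x), 289 wide (y), 8 thick; end panels 12 mm thick, 265 mm clear between them, 70 mm high over the rear 84 mm of depth, 26 mm in front of that. Origin: centre of its underside. x points from the open front to the back, y along the row, z up. Its front half is a bare ledge.
- row_line (a point): point on the shelf floor, 20.5 mm behind the shelf's centre, axes as the shelf's. The rigid backboard (10 mm thick, 46 high) is adjustable and clamped; where is not measured: a jar touching it has its axis 0 to 15 mm behind this point. It stops the jar abruptly: the push, 1 to 5 N while jars slide, rises steeply. Firm seating: about 10 N.
- gap_mid (a point): point on the shelf floor in the middle between the end panels, 20 mm in front of row_line. The row: four jars, 0 to 5 mm in front of row_line, two on each side of a gap 12 to 39 mm wide within 7 mm of the shelf's middle (other gaps under 5 mm). Five jars leave 5 mm to spare. A salt shaker stands on the ledge near its -y end.
- row1_mid (a point): a spice jar already in the row, same size and shape as the jar to be put away; point at its centre, 41 mm above its underside
- row2_mid (a point): a spice jar already in the row, same size and shape as the jar to be put away; point at its centre, 41 mm above its underside
- row3_mid (a point): a spice jar already in the row, same size and shape as the jar to be put away; point at its centre, 41 mm above its underside
- row4_mid (a point): a spice jar already in the row, same size and shape as the jar to be put away; point at its centre, 41 mm above its underside
- mug_mid (a point): bystander: white mug 76 mm wide, 85 mm tall, at its centre
- shaker_mid (a point): bystander: small white salt shaker, 34 mm wide, 58 mm tall, on the shelf's ledge near its -y end; at its centre
- butter_mid (a point): bystander: white covered butter dish 160 x 110 x 72 mm, point 30 mm up
- oil_mid (a point): bystander: green oil bottle 64 mm wide, 210 mm tall, at its centre
- mill_mid (a point): bystander: dark wooden pepper mill 54 mm wide, 158 mm tall, at its centre
- bowl_mid (a point): bystander: mixing bowl 180 mm wide, 70 mm tall, at its centre
- spoon_grip (a point): bystander: wooden spoon 260 mm long lying on the worktop, point on its handle

How it is judged:
On the way, in this order (a step that is already met when the one before it is completed fails the run):
1. the jar stands upright on the shelf's ledge in front of the gap (z of jar_mid in the frame of shelf between 0.045 and 0.053 m and angle between jar_mid's own z axis and vertical below 0.1 rad and x of jar_mid in the frame of shelf between -0.068 and 0 m and y of jar_mid in the frame of shelf between -0.05 and 0.05 m), for 0.2 s.
2. the jar, upright between its neighbours, is pressed against the shelf's backboard with at least 5 N for 0.2 s (x of jar_mid in the frame of backboard above -0.033 m and y of jar_mid in the frame of shelf between -0.03 and 0.03 m and angle between jar_mid's own z axis and vertical below 0.1 rad and z of jar_mid in the frame of shelf below 0.053 m and contact force between jar and backboard above 5 N), for 0.2 s.
At the end, for the whole second after the job is handed in: The jar stands upright (0.1 rad) on the shelf floor in the gap (within 30 mm of the shelf's middle), within 2 mm of touching the backboard; the four other jars stand upright (0.1 rad) on the shelf floor and still in line (shelf x above 8.5 mm); all at rest (x of jar_mid in the frame of backboard above -0.033 m and y of jar_mid in the frame of shelf between -0.03 and 0.03 m and angle between each of jar_mid, row1_mid, row2_mid, row3_mid, row4_mid's own z axis and vertical below 0.1 rad and z of each of jar_mid, row1_mid, row2_mid, row3_mid, row4_mid in the frame of shelf below 0.053 m and x of each of row1_mid, row2_mid, row3_mid, row4_mid in the frame of shelf above 0.0085 m and linear speed of each of row1, row2, row3, row4, jar below 0.02 m/s).
It fails at once if the jar is pressed against the backboard with more than 18 N (contact force between jar and backboard above 18 N).
It fails at once if the jar is pressed against another jar with more than 18 N (contact force between jar and row1 above 18 N or contact force between jar and row2 above 18 N or contact force between jar and row3 above 18 N or contact force between jar and row4 above 18 N).
It fails at once if the fingers press a jar of the row with more than 18 N (contact force between the fingers and row1 above 18 N or contact force between the fingers and row2 above 18 N or contact force between the fingers and row3 above 18 N or contact force between the fingers and row4 above 18 N).
It fails at once if a jar tips (a row jar by more than 0.35 rad, the jar put away by more than 0.6 rad) (angle between any of row1_mid, row2_mid, row3_mid, row4_mid's own z axis and vertical above 0.35 rad or angle between jar_mid's own z axis and vertical above 0.6 rad).
It fails at once if a bystander is shifted by more than 30 mm (distance of any of mug_mid, shaker_mid, butter_mid, oil_mid, mill_mid, bowl_mid, spoon_grip from where it was at the start of the episode above 0.03 m).
It also fails if it takes over 66 s, if anything falls off the work surface, if the arm or the gripper's body presses on something with over 40 N, if the wrist force passes 120 N, or if a joint passes its speed limit or range.

## Working session

There is one attempt and no reset: what is moved stays moved. The work goes in short steps, Python scripts to look and compute and a tool call to move; the robot and the scene stay as the last step left them, time stands still between calls to the robot, and variables do not carry over. Pictures are saved under pics/ and viewed, at most 10 in all, crops included, and the job is handed in when it is done.

Besides the shell and the picture viewer there is one more tool, called after "Call:" by a JSON object that holds its "name" and its "arguments". arm_command: Moves the arm, as the interface text tells. Its arguments: {"type":"object","properties":{"commands":{"type":"array","items":{"type":"number"}},"force":{"type":"number"}},"required":["commands"]}

```bash
mkdir -p pics; python3 - <<'E'
from station import *
import cv2,numpy as np
np.set_printoptions(precision=4,suppress=True)
print(get_obs())
for n in("scene","top"):
    c=read_camera(n);cv2.imwrite(f"pics/{n}0.png",c["img"][:,:,::-1]);print(n,c["camera_matrix"],c["pose"])
E
```

```text
{'t': 0.0, 'q': array([ 1.1439,  0.4778,  0.0223,  1.5565, -0.0115,  1.1093, -0.0831]), 'joint_vel': array([ 0.0008,  0.0002, -0.0007, -0.0005, -0.0017, -0.0004, -0.    ]), 'joint_torque': array([  0.0001, -59.6466,   1.608 , -28.1203,   0.0125,   0.0092,
        -0.    ]), 'eef_pos': array([ 0.2113, -0.6404,  0.2303]), 'tool_rot': array([-0.0009,  0.9873,  0.1587, -0.0002]), 'contact_force': array([ 0.2704,  0.2199, -0.5759]), 'torque': array([-0.0251, -0.0116,  0.023 ]), 'grasp_force': 0.0, 'gripper_width': 1.0008937520263372}
scene [[458.1616   0.     277.2265]
 [  0.     458.1616 206.3507]
 [  0.       0.       1.    ]] [[ 0.7618  0.5046 -0.4063  1.0799]
 [ 0.6477 -0.5815  0.4923 -0.6783]
 [ 0.0122 -0.6382 -0.7698  1.0956]
 [ 0.      0.      0.      1.    ]]
top [[511.8241   0.     285.1759]
 [  0.     511.8241 214.359 ]
 [  0.       0.       1.    ]] [[ 0.0006 -0.9935  0.1138  0.3462]
 [-0.9999  0.0009  0.013  -0.0554]
 [-0.013  -0.1138 -0.9934  1.7879]
 [ 0.      0.      0.      1.    ]]
```

View pics/scene0.png

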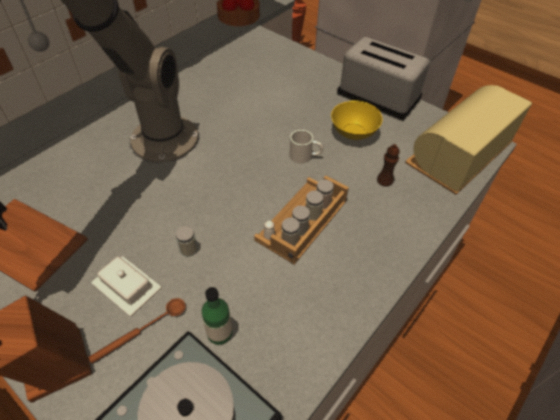

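View pics/top0.png

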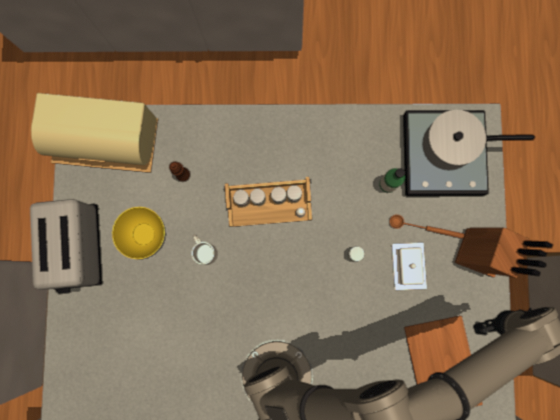

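The scene view has the lone jar at about (186,240) and the shelf at (305,218). The top view has the jar lid at about (356,254), the shelf at (267,203) with its row lids at (241,198), (257,197), (279,195), (294,193), and the shaker at (300,212). Next I'll zoom in.

```bash
python3 - <<'E'
import cv2,numpy as np
t=cv2.imread("pics/top0.png");s=cv2.imread("pics/scene0.png")
a=cv2.resize(t[170:235,215:325],(792,468),interpolation=cv2.INTER_CUBIC)
b=cv2.resize(s[165:265,165:365],(800,400),interpolation=cv2.INTER_CUBIC)
cv2.imwrite("pics/a.png",a);cv2.imwrite("pics/b.png",b)
E
```

```text
(no output)
```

View pics/a.png

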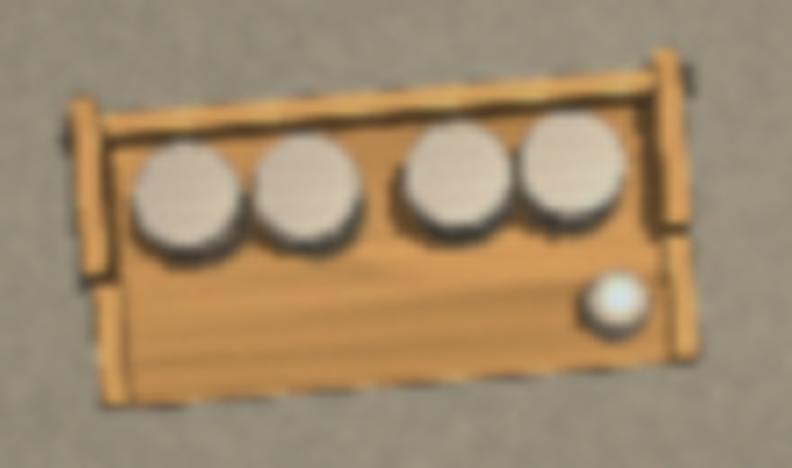

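View pics/b.png

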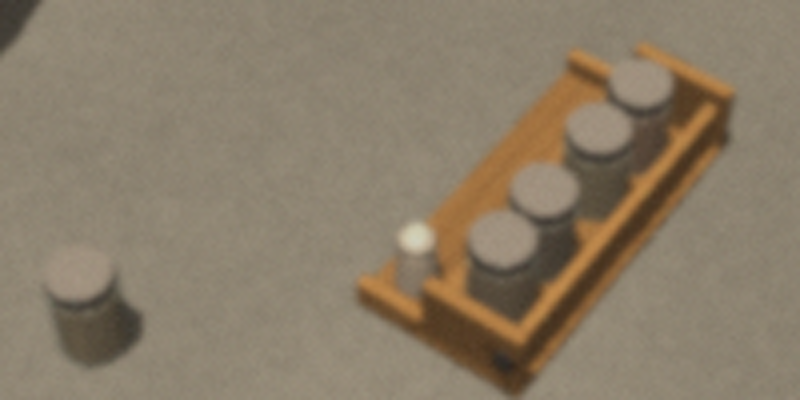

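The zooms show the four row lids clearly, at crop (187,196), (307,188), (458,176) and (572,165). The shelf's front edge runs from (110,404) to (696,360). The lone jar is clear of other objects. Next I'll measure these with masks.

```bash
cat > h.py <<'E'
import cv2,numpy as np
from station import *
np.set_printoptions(precision=4,suppress=True)
def ray(c,p,z):
    K,T=c["camera_matrix"],c["pose"]
    d=T[:3,:3]@np.linalg.solve(K,[p[0],p[1],1.]);o=T[:3,3]
    return o+d*(z-o[2])/d[2]
def proj(c,P):
    K,T=c["camera_matrix"],c["pose"];v=K@(T[:3,:3].T@(np.asarray(P)-T[:3,3]));return v[:2]/v[2]
def tri(c1,p1,c2,p2):
    A=[];b=[]
    for c,p in((c1,p1),(c2,p2)):
        T=c["pose"];d=T[:3,:3]@np.linalg.solve(c["camera_matrix"],[p[0],p[1],1.]);d/=np.linalg.norm(d)
        M=np.eye(3)-np.outer(d,d);A.append(M);b.append(M@T[:3,3])
    return np.linalg.lstsq(np.vstack(A),np.hstack(b),rcond=None)[0]
def lids(img,box,S=6,sat=70,val=120,amin=60):
    x0,y0,x1,y1=box
    h=cv2.resize(img[y0:y1,x0:x1],None,fx=S,fy=S,interpolation=cv2.INTER_CUBIC)
    hsv=cv2.cvtColor(h,cv2.COLOR_RGB2HSV)
    m=((hsv[...,1]<sat)&(hsv[...,2]>val)).astype(np.uint8)
    m=cv2.morphologyEx(m,cv2.MORPH_OPEN,np.ones((9,9)))
    out=[]
    for k in cv2.findContours(m,cv2.RETR_EXTERNAL,cv2.CHAIN_APPROX_NONE)[0]:
        a=cv2.contourArea(k)/S/S
        if amin<a<500:
            e=cv2.fitEllipse(cv2.convexHull(k));out.append([(e[0][0]+.5)/S-.5+x0,(e[0][1]+.5)/S-.5+y0,e[1][0]/S,e[1][1]/S,a])
    return np.array(out),h
E
python3 - <<'E'
from h import *
T=read_camera("top");S=read_camera("scene")
for c,n,b in((T,"T",(228,182,310,218)),(S,"S",(270,172,345,245)),(T,"Tj",(340,240,372,268)),(S,"Sj",(172,222,200,255))):
    for sat,val in((50,130),(70,120),(60,150)):
        o,h=lids(c["img"],b,sat=sat,val=val);print(n,sat,val);print(o)
def cr(p):return (p[0]+.5)/7.2-.5+215,(p[1]+.5)/7.2-.5+170
for n,p,z in(("lid",(187,196),.09),("lid",(307,188),.09),("lid",(458,176),.09),("lid",(572,165),.09),("fl",(125,403),.008),("fr",(672,366),.008),("lcorner",(110,404),.03),("rc",(696,360),.03),("backL outer",(73,98),.074),("backR",(678,50),.074),("Lstep",(95,275),.074),("Rstep",(678,228),.074)):
    print(n,ray(T,cr(p),z))
for n,c in(("T",T),("S",S)):
    hsv=cv2.cvtColor(c["img"],cv2.COLOR_RGB2HSV)
    for p in(((257,197),(356,254),(340,240),(250,215)) if n=="T" else ((301,213),(185,233),(175,225))): print(n,p,hsv[p[1],p[0]])
E
```

```text
T 50 130
[[240.6547 197.2074  13.4464  13.4879 136.0417]
 [257.2155 196.0646  13.2139  13.8584 136.2917]
 [278.2639 194.3458  13.1293  14.3199 139.8333]
 [293.8793 192.6855  13.5959  13.8311 138.2778]]
T 70 120
[[240.4767 196.8401  14.4752  14.7802 162.3056]
 [257.0542 195.7548  14.5336  14.8905 164.6528]
 [286.0339 193.1919  17.4281  31.5075 329.0278]]
T 60 150
[[240.407  196.6785  13.6562  13.8432 143.8056]
 [257.0526 195.5671  13.7238  14.0054 145.8472]
 [278.1531 193.8755  13.4295  14.3938 146.1111]
 [293.9861 192.3008  13.6126  14.1524 145.6667]]
S 50 130
[]
S 70 120
[[290.5902 224.3258  13.3296  16.6733 169.3333]
 [301.0208 212.113   12.5463  16.6505 159.    ]
 [314.7134 196.681   11.8602  16.1249 145.4444]]
S 60 150
[[290.2779 224.1637  11.6005  14.4607 126.3889]
 [300.6671 211.9044  10.8918  14.3358 116.75  ]
 [314.3482 196.4689  10.1765  14.0361 106.9167]
 [324.5874 184.9342   9.9144  14.109  101.2639]]
Tj 50 130
[]
Tj 70 120
[]
Tj 60 150
[[356.3132 264.3924   8.4296  23.8142  78.2639]
 [361.4959 251.8954  19.3499  24.344  236.0556]]
Sj 50 130
[]
Sj 70 120
[]
Sj 60 150
[[183.8021 232.0085  12.5534  16.7869 157.5694]]
lid [0.6002 0.1167 0.09  ]
lid [0.6038 0.0607 0.09  ]
lid [ 0.6094 -0.0097  0.09  ]
lid [ 0.6145 -0.0628  0.09  ]
fl [0.5109 0.1541 0.008 ]
fr [ 0.5287 -0.1115  0.008 ]
lcorner [0.5084 0.1587 0.03  ]
rc [ 0.5294 -0.1224  0.03  ]
backL outer [0.6494 0.1727 0.074 ]
backR [ 0.6718 -0.113   0.074 ]
Lstep [0.5651 0.1611 0.074 ]
Rstep [ 0.5871 -0.1126  0.074 ]
T (257, 197) [ 17  48 204]
T (356, 254) [ 40  29 219]
T (340, 240) [ 21  46 151]
T (250, 215) [ 16 145 185]
S (301, 213) [ 17  54 157]
S (185, 233) [ 15  52 161]
S (175, 225) [ 19  48 144]
```

```bash
python3 - <<'E'
from h import *
T=read_camera("top");S=read_camera("scene")
for v in(170,180,190): print("Tj",lids(T["img"],(340,240,372,268),val=v,sat=80)[0])
o,_=lids(S["img"],(172,222,200,255),val=150,sat=60);pj=o[0,:2];print("jar scene",ray(S,pj,.082))
o,_=lids(T["img"],(340,240,372,268),val=180,sat=80)
if len(o):print("jar top",ray(T,o[0,:2],.082),"tri",tri(T,o[0,:2],S,pj))
tp=lids(T["img"],(228,182,310,218),sat=60,val=150)[0];tp=tp[tp[:,0].argsort()]
sp=lids(S["img"],(270,172,345,245),sat=60,val=150)[0];sp=sp[sp[:,0].argsort()[::-1]]
R=[]
for a,b in zip(tp,sp): 
    r=ray(T,a[:2],.09);R.append(r);print("row",r,ray(S,b[:2],.09),tri(T,a[:2],S,b[:2]))
# shelf floor front edge: wood mask, subpixel
x0,y0=215,170;h=cv2.resize(T["img"][170:235,215:325],None,fx=8,fy=8,interpolation=cv2.INTER_CUBIC)
hsv=cv2.cvtColor(h,cv2.COLOR_RGB2HSV);m=(hsv[...,1]>100)
f=lambda u,v:((u+.5)/8-.5+x0,(v+.5)/8-.5+y0)
P=np.array([ray(T,f(u,np.where(m[:,u])[0].max()),.008)[:2] for u in range(170,700,6)])
k=np.polyfit(P[:,1],P[:,0],1);res=P[:,0]-np.polyval(k,P[:,1]);g=abs(res)<.0015;k=np.polyfit(P[g,1],P[g,0],1)
yaw=np.arctan(-k[0]);print("front x at y",k,"yaw deg",np.degrees(yaw),g.mean())
# lateral extents at ledge (z .026), rows of mid ledge
for v in(400,415,430):
    w=np.where(m[v])[0];print(v,ray(T,f(w.min(),v),.03),ray(T,f(w.max(),v),.03))
print("shaker",ray(T,((617+.5)/7.2-.5+215,(300+.5)/7.2-.5+170),.066))
for x in(.5,.59,.68):
  pass
E
```

```text
Tj [[356.8679 253.3418  14.2153  14.5718 157.9861]]
Tj [[356.7828 253.345   13.732   14.1205 148.0972]]
Tj [[356.7414 253.3746  13.3147  13.7252 138.7778]]
jar scene [ 0.4104 -0.267   0.082 ]
jar top [ 0.4111 -0.2709  0.082 ] tri [ 0.4118 -0.2694  0.0854]
row [0.6006 0.1169 0.09  ] [0.6015 0.1202 0.09  ] [0.6014 0.1177 0.0917]
row [0.6042 0.0612 0.09  ] [0.6067 0.0642 0.09  ] [0.6056 0.0625 0.0903]
row [ 0.6098 -0.0095  0.09  ] [ 0.6125 -0.0071  0.09  ] [ 0.6112 -0.0083  0.0896]
row [ 0.6151 -0.0627  0.09  ] [ 0.6178 -0.0602  0.09  ] [ 0.6165 -0.0614  0.0897]
front x at y [-0.0815  0.5215] yaw deg 4.656763679213713 1.0
400 [0.5296 0.1643 0.03  ] [ 0.5294 -0.1196  0.03  ]
415 [0.5231 0.1637 0.03  ] [ 0.5229 -0.0476  0.03  ]
430 [0.5166 0.1632 0.03  ] [0.5165 0.0366 0.03  ]
shaker [ 0.554 -0.084  0.066]
```

Call:
{"name": "arm_command", "arguments": {"commands": [0.03, -0.028, 0, 0, 0, 2, 1, 0.07, -0.066, 0, 0, 0, 5, 1, 0.11, -0.104, 0, 0, 0, 8, 1, 0.15, -0.142, 0, 0, 0, 11, 1, 0.19, -0.18, 0, 0, 0, 13.66, 1, 0.23, -0.218, 0, 0, 0, 13.66, 1, 0.27, -0.256, 0, 0, 0, 13.66, 1, 0.306, -0.29, 0, 0, 0, 13.66, 1], "force": 25}}

```text
t: 1.1
eef_pos: [0.3974, -0.2948, 0.2316]
tool_rot: [0.0, 0.999, 0.04, 0.0]
contact_force: [0.4, -0.3, -0.2]
gripper_width: 1.002
grasp_force: 0.0
```

Call:
{"name": "arm_command", "arguments": {"commands": [0, 0, 0, 0, 0, 0, 1, 0, 0, 0, 0, 0, 0, 1, 0, 0, 0, 0, 0, 0, 1]}}

```text
t: 1.4
eef_pos: [0.3961, -0.2978, 0.2313]
tool_rot: [0.0, 0.999, 0.039, -0.0]
contact_force: [-0.7, -0.7, 0.0]
gripper_width: 1.002
grasp_force: 0.0
```

```bash
cat >> h.py <<'E'
from scipy.spatial.transform import Rotation as Ro
def st():
    o=get_obs();q=o["tool_rot"];R=Ro.from_quat(q[[1,2,3,0]]).as_matrix()
    print("t",o["t"],"p",o["eef_pos"],"R\n",R,"\nF",o["contact_force"],"M",o["torque"],"w",o["gripper_width"],"g",o["grasp_force"]);return o,R
def to(target,R,p): print("shift",R.T@(np.array(target)-p))
E
python3 -c "
from h import *
o,R=st();to([.411,-.269,.23],R,o['eef_pos'])"
```

```text
t 1.4 p [ 0.3961 -0.2978  0.2313] R
 [[ 0.9969  0.0786 -0.0003]
 [ 0.0786 -0.9969 -0.0006]
 [-0.0003  0.0006 -1.    ]] 
F [-0.6928 -0.7476  0.0142] M [-0.0162 -0.0306 -0.0269] w 1.002250466884574 g 0.0
shift [ 0.0171 -0.0275  0.0013]
```

Call:
{"name": "arm_command", "arguments": {"commands": [0.017, -0.0275, 0, 0, 0, 0, 1, 0.017, -0.0275, 0.03, 0, 0, 0, 1, 0.017, -0.0275, 0.07, 0, 0, 0, 1, 0.017, -0.0275, 0.1, 0, 0, 0, 1, 0.017, -0.0275, 0.11, 0, 0, 0, 1, 0.017, -0.0275, 0.11, 0, 0, 0, 1]}}

```text
t: 2.0
eef_pos: [0.4102, -0.2687, 0.1203]
tool_rot: [-0.001, 0.999, 0.039, -0.001]
contact_force: [0.1, 0.1, -0.6]
gripper_width: 1.002
grasp_force: 0.0
```

```bash
python3 -c "
from h import *
o,R=st();to([.411,-.269,.028],R,o['eef_pos'])
c=read_camera('scene');cv2.imwrite('pics/c.png',cv2.resize(c['img'][150:290,100:270],None,fx=3,fy=3)[:,:,::-1])"
```

```text
t 2.0 p [ 0.4102 -0.2687  0.1203] R
 [[ 0.9969  0.0781 -0.0028]
 [ 0.0781 -0.9969  0.001 ]
 [-0.0027 -0.0013 -1.    ]] 
F [ 0.137   0.0851 -0.6326] M [-0.0352 -0.0082 -0.016 ] w 1.0018631431548233 g 0.0
shift [0.001  0.0005 0.0923]
```

View pics/c.png

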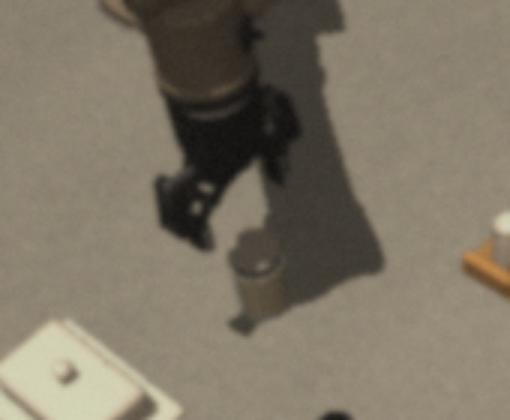

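The crop shows the fingers astride the jar, whose lid is at crop (257,248), with nothing in the way, so I'll go down.

Call:
{"name": "arm_command", "arguments": {"commands": [0, 0, 0.03, 0, 0, 0, 1, 0, 0, 0.06, 0, 0, 0, 1, 0, 0, 0.085, 0, 0, 0, 1, 0, 0, 0.092, 0, 0, 0, 1, 0, 0, 0.092, 0, 0, 0, 1]}}

```text
t: 2.55
eef_pos: [0.412, -0.2684, 0.0299]
tool_rot: [0.0, 0.999, 0.04, 0.0]
contact_force: [-0.4, -0.6, 0.1]
gripper_width: 0.999
grasp_force: 0.0
```

Call:
{"name": "arm_command", "arguments": {"commands": [0, 0, 0, 0, 0, 0, 0.4, 0, 0, 0, 0, 0, 0, 0.4, 0, 0, 0, 0, 0, 0, 0.4, 0, 0, 0, 0, 0, 0, 0.4, 0, 0, 0, 0, 0, 0, 0.4, 0, 0, 0, 0, 0, 0, 0.4]}}

```text
t: 3.15
eef_pos: [0.4125, -0.2684, 0.0307]
tool_rot: [0.001, 0.999, 0.04, 0.001]
contact_force: [-0.5, 0.3, 8.0]
gripper_width: 0.6
grasp_force: 25.2
```

Call:
{"name": "arm_command", "arguments": {"commands": [0, 0, -0.01, 0, 0, 0, 0.4, 0, 0, -0.03, 0, 0, 0, 0.4, 0, 0, -0.06, 0, 0, 0, 0.4, 0, 0, -0.09, 0, 0, 0, 0.4, 0, 0, -0.12, 0, 0, 0, 0.4, 0, 0, -0.12, 0, 0, 0, 0.4]}}

```text
t: 3.75
eef_pos: [0.4138, -0.269, 0.1537]
tool_rot: [0.002, 0.999, 0.04, 0.003]
contact_force: [0.3, 0.0, -2.3]
gripper_width: 0.599
grasp_force: 27.2
```

```bash
python3 -c "
from h import *
o,R=st();to([.554,.0223,.16],R,o['eef_pos'])
c=read_camera('scene');cv2.imwrite('pics/d.png',cv2.resize(c['img'][120:270,100:270],None,fx=3,fy=3)[:,:,::-1])"
```

```text
t 3.75 p [ 0.4138 -0.269   0.1537] R
 [[ 0.9968  0.08    0.0068]
 [ 0.0801 -0.9968 -0.0037]
 [ 0.0064  0.0042 -1.    ]] 
F [ 0.3327  0.0393 -2.2674] M [-0.0436 -0.052   0.0283] w 0.5991503658416659 g 27.16477543115616
shift [ 0.1632 -0.2792 -0.0064]
```

View pics/d.png

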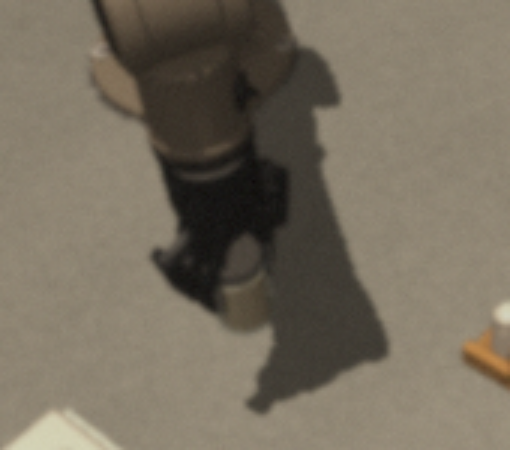

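The jar is held between the fingers and is off the worktop. I'll carry it above the ledge.

Call:
{"name": "arm_command", "arguments": {"commands": [0.012, -0.02, 0, 0, 0, 0, 0.4, 0.033, -0.056, 0, 0, 0, 0, 0.4, 0.056, -0.096, 0, 0, 0, 0, 0.4, 0.079, -0.136, 0, 0, 0, 0, 0.4, 0.102, -0.176, 0, 0, 0, 0, 0.4, 0.125, -0.216, 0, 0, 0, 0, 0.4, 0.147, -0.255, 0, 0, 0, 0, 0.4, 0.163, -0.279, 0, 0, 0, 0, 0.4]}}

```text
t: 4.6
eef_pos: [0.5513, 0.0275, 0.1482]
tool_rot: [-0.001, 0.999, 0.042, -0.001]
contact_force: [-0.4, 0.3, -2.2]
gripper_width: 0.605
grasp_force: 27.1
```

Call:
{"name": "arm_command", "arguments": {"commands": [0, 0, 0, 0, 0, 0, 0.4, 0, 0, 0, 0, 0, 0, 0.4, 0, 0, 0, 0, 0, 0, 0.4]}}

```text
t: 4.9
eef_pos: [0.5504, 0.0218, 0.1484]
tool_rot: [0.001, 0.999, 0.039, -0.001]
contact_force: [-0.4, -0.6, -2.5]
gripper_width: 0.604
grasp_force: 27.1
```

```bash
python3 -c "
from h import *
o,R=st();to([.5545,.0223,.05],R,o['eef_pos'])
print(Ro.from_matrix(R.T@Ro.from_euler('z',4.6,degrees=True).as_matrix()@np.diag([1,-1,-1])).as_rotvec(degrees=True))"
```

```text
t 4.9 p [0.5504 0.0218 0.1484] R
 [[ 0.9969  0.0787 -0.0023]
 [ 0.0787 -0.9969 -0.0011]
 [-0.0024  0.0009 -1.    ]] 
F [-0.4065 -0.5749 -2.4735] M [-0.0112 -0.0919  0.0216] w 0.6040798804345283 g 27.102326452732086
shift [ 0.0044 -0.0003  0.0983]
[ 0.0521  0.1369 -0.0874]
```

Call:
{"name": "arm_command", "arguments": {"commands": [0.004, 0, 0.02, 0, 0, 0, 0.4, 0.004, 0, 0.05, 0, 0, 0, 0.4, 0.004, 0, 0.075, 0, 0, 0, 0.4, 0.004, 0, 0.095, 0, 0, 0, 0.4, 0.004, 0, 0.101, 0, 0, 0, 0.4, 0.004, 0, 0.101, 0, 0, 0, 0.4, 0.004, 0, 0.101, 0, 0, 0, 0.4]}}

```text
t: 5.6
eef_pos: [0.5561, 0.0231, 0.0492]
tool_rot: [0.0, 0.999, 0.04, 0.001]
contact_force: [-0.3, -0.2, -1.1]
gripper_width: 0.6
grasp_force: 27.1
```

```bash
python3 -c "
from h import *
o,R=st();to([.5545,.0223,.039],R,o['eef_pos'])
c=read_camera('scene');cv2.imwrite('pics/e.png',cv2.resize(c['img'][150:270,240:360],None,fx=5,fy=5,interpolation=cv2.INTER_CUBIC)[:,:,::-1])"
```

```text
t 5.6 p [0.5561 0.0231 0.0492] R
 [[ 0.9969  0.0793  0.0012]
 [ 0.0793 -0.9969 -0.0001]
 [ 0.0012  0.0002 -1.    ]] 
F [-0.3189 -0.2018 -1.0872] M [ 0.0226 -0.0563 -0.0331] w 0.5997707014071871 g 27.093367874622345
shift [-0.0017  0.0006  0.0102]
```

View pics/e.png

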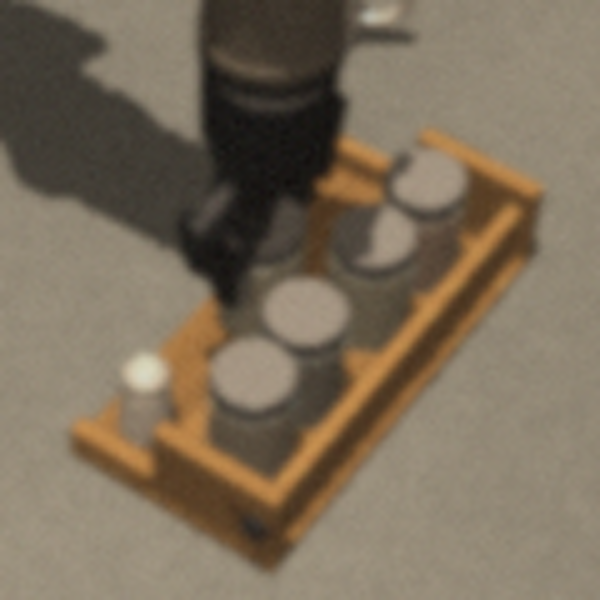

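The jar, lid at about crop (275,235), hangs over the ledge in front of the gap, and the row and shaker are untouched. I'll lower it gently.

Call:
{"name": "arm_command", "arguments": {"commands": [0, 0, 0.003, 0, 0, 0, 0.4, 0, 0, 0.006, 0, 0, 0, 0.4, 0, 0, 0.008, 0, 0, 0, 0.4, 0, 0, 0.008, 0, 0, 0, 0.4, 0, 0, 0.008, 0, 0, 0, 0.4]}}

```text
t: 6.15
eef_pos: [0.5555, 0.0237, 0.0403]
tool_rot: [0.0, 0.999, 0.04, -0.0]
contact_force: [-0.1, 0.1, -2.4]
gripper_width: 0.598
grasp_force: 27.1
```

Call:
{"name": "arm_command", "arguments": {"commands": [0, 0, 0.0015, 0, 0, 0, 0.4, 0, 0, 0.0015, 0, 0, 0, 0.4, 0, 0, 0.0015, 0, 0, 0, 0.4]}}

```text
t: 6.45
eef_pos: [0.5557, 0.0237, 0.0388]
tool_rot: [-0.0, 0.999, 0.04, 0.0]
contact_force: [0.8, -0.5, -2.3]
gripper_width: 0.602
grasp_force: 27.3
```

Call:
{"name": "arm_command", "arguments": {"commands": [0, 0, 0.001, 0, 0, 0, 0.4, 0, 0, 0.001, 0, 0, 0, 0.4]}}

```text
t: 6.65
eef_pos: [0.5557, 0.0237, 0.0388]
tool_rot: [0.0, 0.999, 0.04, 0.0]
contact_force: [-3.7, -1.1, 8.7]
gripper_width: 0.597
grasp_force: 28.1
```

Call:
{"name": "arm_command", "arguments": {"commands": [0, 0, 0.001, 0, 0, 0, 0.4, 0, 0, 0.001, 0, 0, 0, 0.4]}}

```text
t: 6.85
eef_pos: [0.5557, 0.0237, 0.0387]
tool_rot: [0.0, 0.999, 0.04, 0.0]
contact_force: [-6.2, -0.4, 18.0]
gripper_width: 0.605
grasp_force: 29.0
```

Call:
{"name": "arm_command", "arguments": {"commands": [0, 0, 0.001, 0, 0, 0, 0.4, 0, 0, 0.001, 0, 0, 0, 0.4]}}

```text
t: 7.05
eef_pos: [0.5562, 0.0237, 0.0382]
tool_rot: [0.0, 0.999, 0.04, 0.001]
contact_force: [-7.3, -0.9, 21.4]
gripper_width: 0.599
grasp_force: 29.7
```

Call:
{"name": "arm_command", "arguments": {"commands": [0, 0, -0.0018, 0, 0, 0, 0.4, 0, 0, -0.0018, 0, 0, 0, 0.4, 0, 0, -0.0018, 0, 0, 0, 0.4]}}

```text
t: 7.35
eef_pos: [0.5559, 0.0237, 0.0382]
tool_rot: [0.0, 0.999, 0.04, 0.0]
contact_force: [-1.7, -0.1, 8.2]
gripper_width: 0.6
grasp_force: 28.6
```

Call:
{"name": "arm_command", "arguments": {"commands": [0, 0, 0, 0, 0, 0, 0.75, 0, 0, 0, 0, 0, 0, 1, 0, 0, 0, 0, 0, 0, 1, 0, 0, 0, 0, 0, 0, 1, 0, 0, 0, 0, 0, 0, 1, 0, 0, 0, 0, 0, 0, 1]}}

```text
t: 7.95
eef_pos: [0.5555, 0.0237, 0.0375]
tool_rot: [-0.0, 0.999, 0.04, -0.0]
contact_force: [0.5, -0.9, -1.1]
gripper_width: 1.002
grasp_force: 0.0
```

```bash
python3 -c "
from h import *
o,R=st()
c=read_camera('scene');cv2.imwrite('pics/f.png',cv2.resize(c['img'][150:270,240:360],None,fx=5,fy=5,interpolation=cv2.INTER_CUBIC)[:,:,::-1])"
```

```text
t 7.95 p [0.5555 0.0237 0.0375] R
 [[ 0.9968  0.0803 -0.0001]
 [ 0.0803 -0.9968  0.    ]
 [-0.0001 -0.     -1.    ]] 
F [ 0.4989 -0.8756 -1.1442] M [0.0184 0.0031 0.0124] w 1.0017513470205406 g 0.0
```

View pics/f.png

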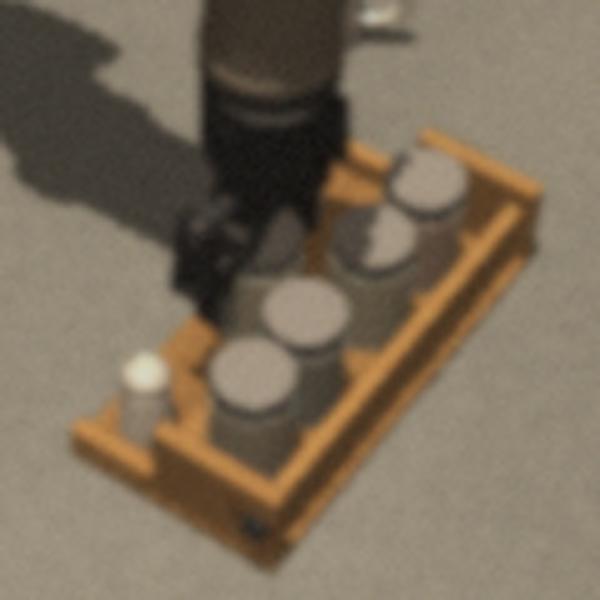

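The jar stands upright on the ledge between the open fingers, and the row and shaker are unchanged. I'll draw the fingers back, shut them, and lower them with a slight tilt so the tip leads.

Call:
{"name": "arm_command", "arguments": {"commands": [-0.005, 0, 0, 0, 0, 0, 1, -0.015, 0, 0, 0, 0, 0, 1, -0.03, 0, 0, 0, 0, 0, 1, -0.045, 0, 0, 0, 0, 0, 1, -0.058, 0, 0, 0, 0, 0, 1, -0.058, 0, 0, 0, 0, 0, 1, -0.058, 0, 0, 0, 0, 0, 1]}}

```text
t: 8.7
eef_pos: [0.498, 0.019, 0.0378]
tool_rot: [-0.0, 0.999, 0.04, 0.0]
contact_force: [-0.5, -0.0, 1.1]
gripper_width: 0.999
grasp_force: 0.0
```

Call:
{"name": "arm_command", "arguments": {"commands": [0, 0, 0, 0, 0, 0, 0, 0, 0, 0, 0, 2, 0, 0, 0, 0, 0, 0, 4, 0, 0, 0, 0, 0, 0, 4, 0, 0, 0, 0, 0, 0, 4, 0, 0, 0, 0, 0, 0, 4, 0, 0, 0, 0, 0, 0, 4, 0, 0, 0, 0, 0, 0, 4, 0, 0]}}

```text
t: 9.5
eef_pos: [0.4981, 0.0191, 0.0376]
tool_rot: [-0.001, 0.999, 0.04, 0.035]
contact_force: [0.3, 1.1, -0.2]
gripper_width: -0.002
grasp_force: 0.0
```

```bash
python3 -c "
from h import *
o,R=st();to([.5545,.0235,.028],R,o['eef_pos'])
S=read_camera('scene');T=read_camera('top')
for v,s in((100,70),(120,60),(150,60)):
  o_,_=lids(S['img'],(282,180,305,212),val=v,sat=s);print(v,o_,[ray(S,a[:2],.09) for a in o_])
a=cv2.resize(S['img'][150:270,230:360],None,fx=5,fy=5,interpolation=cv2.INTER_CUBIC)
cv2.imwrite('pics/g.png',a[:,:,::-1])"
```

```text
t 9.5 p [0.4981 0.0191 0.0376] R
 [[ 0.9944  0.0802  0.0695]
 [ 0.08   -0.9968  0.0057]
 [ 0.0697 -0.0001 -0.9976]] 
F [ 0.3402  1.0778 -0.2065] M [-0.0095  0.0788  0.0814] w -0.0017511470419532531 g 0.0
shift [0.0558 0.0001 0.0135]
100 [[297.5989 208.7511   8.9851  15.9824  73.5556]
 [291.5207 196.0086  14.0973  16.6008 174.0139]] [array([ 0.5986, -0.004 ,  0.09  ]), array([0.5553, 0.0218, 0.09  ])]
120 [[291.5813 195.9919  12.8608  15.6156 148.3472]] [array([0.5554, 0.0219, 0.09  ])]
150 [[291.8133 195.9918  10.8446  14.17   116.    ]] [array([0.5559, 0.0224, 0.09  ])]
```

View pics/g.png

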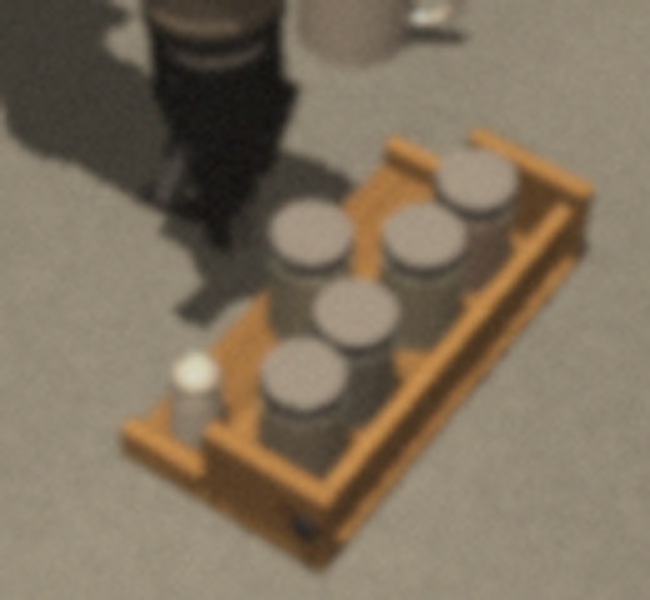

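The jar stands alone on the ledge with its lid at crop (310,235), about (0.5555, 0.022), in line with the gap. The shut fingers are in front of it. I'll lower them and approach.

Call:
{"name": "arm_command", "arguments": {"commands": [-0.001, 0, 0.004, 0, 4, 0, 0, -0.001, 0, 0.0096, 0, 4, 0, 0, 0.003, 0, 0.01, 0, 4, 0, 0, 0.008, 0, 0.0103, 0, 4, 0, 0, 0.013, 0, 0.0106, 0, 4, 0, 0, 0.013, 0, 0.0106, 0, 4, 0, 0]}}

```text
t: 10.2
eef_pos: [0.5132, 0.0204, 0.0283]
tool_rot: [-0.003, 0.997, 0.04, 0.07]
contact_force: [0.4, -0.4, -1.0]
gripper_width: -0.002
grasp_force: 0.0
```

```bash
python3 -c "
from h import *
o,R=st();to([.53,.0216,.028],R,o['eef_pos'])"
```

```text
t 10.2 p [0.5132 0.0204 0.0283] R
 [[ 0.9869  0.0801  0.1402]
 [ 0.0792 -0.9968  0.0116]
 [ 0.1407 -0.0004 -0.9901]] 
F [ 0.4188 -0.3939 -0.9955] M [ 0.0309  0.1207 -0.0524] w -0.0018396086660310321 g 0.0
shift [0.0166 0.0002 0.0027]
```

I applied the tilt twice, so it is now 8°. I'll take it back to 4° before contact.

Call:
{"name": "arm_command", "arguments": {"commands": [0, 0, 0, 0, -2, 0, 0, 0, 0, 0, 0, -4, 0, 0, 0, 0, 0, 0, -4, 0, 0, 0, 0, 0, 0, -4, 0, 0]}}

```text
t: 10.6
eef_pos: [0.5116, 0.0201, 0.0279]
tool_rot: [-0.001, 0.999, 0.04, 0.035]
contact_force: [-0.1, 0.4, 0.1]
gripper_width: -0.0
grasp_force: 0.0
```

Call:
{"name": "arm_command", "arguments": {"commands": [0.001, 0, 0.0001, 0, 0, 0, 0, 0.002, 0, 0.0001, 0, 0, 0, 0, 0.003, 0, 0.0002, 0, 0, 0, 0, 0.004, 0, 0.0003, 0, 0, 0, 0, 0.005, 0, 0.0003, 0, 0, 0, 0, 0.006, 0, 0.0004, 0, 0, 0, 0, 0.007, 0, 0.0005, 0, 0, 0, 0, 0.008, 0, 0.0006, 0, 0, 0, 0]}}

```text
t: 11.4
eef_pos: [0.5195, 0.0207, 0.0279]
tool_rot: [-0.001, 0.999, 0.04, 0.035]
contact_force: [-0.2, 0.1, 0.3]
gripper_width: 0.0
grasp_force: 0.3
```

Call:
{"name": "arm_command", "arguments": {"commands": [0.001, 0, 0.0001, 0, 0, 0, 0, 0.002, 0, 0.0001, 0, 0, 0, 0, 0.003, 0, 0.0002, 0, 0, 0, 0, 0.004, 0, 0.0003, 0, 0, 0, 0, 0.005, 0, 0.0003, 0, 0, 0, 0, 0.006, 0, 0.0004, 0, 0, 0, 0, 0.007, 0, 0.0005, 0, 0, 0, 0, 0.008, 0, 0.0006, 0, 0, 0, 0]}}

```text
t: 12.2
eef_pos: [0.5275, 0.0214, 0.0279]
tool_rot: [-0.001, 0.999, 0.04, 0.035]
contact_force: [-1.3, -0.1, -0.3]
gripper_width: -0.001
grasp_force: 0.3
```

```bash
python3 -c "
from h import *
o,R=st()
S=read_camera('scene')
o_,_=lids(S['img'],(282,180,305,207),val=130,sat=60);print(o_,[ray(S,a[:2],.09) for a in o_])"
```

```text
t 12.2 p [0.5275 0.0214 0.0279] R
 [[ 0.9943  0.0803  0.0695]
 [ 0.0801 -0.9968  0.0056]
 [ 0.0698  0.     -0.9976]] 
F [-1.3455 -0.053  -0.2818] M [-0.0406  0.2758 -0.0502] w -0.000941713287984715 g 0.3457520669326186
[[294.6309 198.485    9.359   15.428  101.7361]] [array([0.5681, 0.0203, 0.09  ])]
```

Call:
{"name": "arm_command", "arguments": {"commands": [0.001, 0, 0.0001, 0, 0, 0, 0, 0.002, 0, 0.0001, 0, 0, 0, 0, 0.003, 0, 0.0002, 0, 0, 0, 0, 0.004, 0, 0.0003, 0, 0, 0, 0, 0.005, 0, 0.0003, 0, 0, 0, 0, 0.006, 0, 0.0004, 0, 0, 0, 0, 0.007, 0, 0.0005, 0, 0, 0, 0, 0.008, 0, 0.0006, 0, 0, 0, 0]}}

```text
t: 13.05
eef_pos: [0.5352, 0.0221, 0.0277]
tool_rot: [-0.001, 0.999, 0.04, 0.035]
contact_force: [-1.4, 0.0, 0.5]
gripper_width: -0.003
grasp_force: 0.8
```

Call:
{"name": "arm_command", "arguments": {"commands": [0.001, 0, 0.0001, 0, 0, 0, 0, 0.002, 0, 0.0001, 0, 0, 0, 0, 0.003, 0, 0.0002, 0, 0, 0, 0, 0.004, 0, 0.0003, 0, 0, 0, 0, 0.005, 0, 0.0003, 0, 0, 0, 0, 0.006, 0, 0.0004, 0, 0, 0, 0, 0.007, 0, 0.0005, 0, 0, 0, 0, 0.008, 0, 0.0006, 0, 0, 0, 0]}}

```text
t: 13.85
eef_pos: [0.5435, 0.0227, 0.0278]
tool_rot: [-0.001, 0.999, 0.04, 0.035]
contact_force: [-2.2, -0.1, 1.0]
gripper_width: -0.0
grasp_force: 1.1
```

```bash
python3 -c "
from h import *
o,R=st()
S=read_camera('scene')
a=cv2.resize(S['img'][150:270,230:360],None,fx=5,fy=5,interpolation=cv2.INTER_CUBIC)
cv2.imwrite('pics/i.png',a[:,:,::-1])"
```

```text
t 13.85 p [0.5435 0.0227 0.0278] R
 [[ 0.9943  0.0803  0.0695]
 [ 0.0801 -0.9968  0.0056]
 [ 0.0697  0.     -0.9976]] 
F [-2.1532 -0.0979  1.008 ] M [-0.0475  0.5225  0.0375] w -0.00017637210743711416 g 1.1227045767009258
```

View pics/i.png

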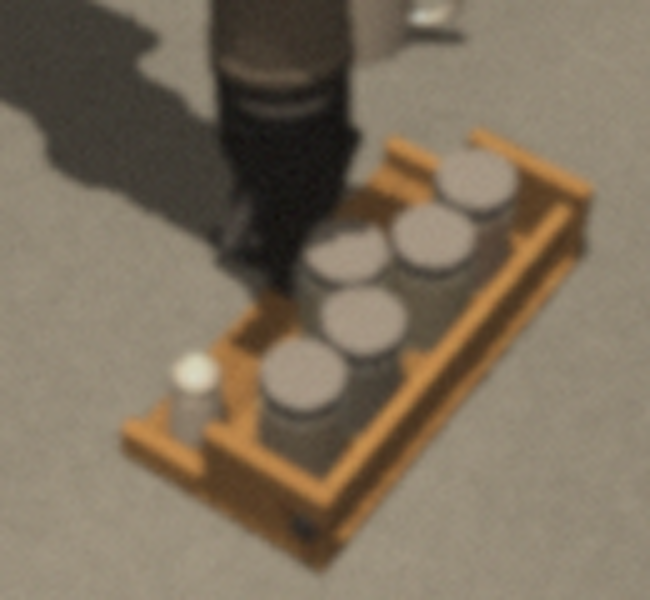

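The jar is wedging between its neighbours, lid at crop (347,250), and all of them are upright. The force is about 2 N, so I'll carry on.

Call:
{"name": "arm_command", "arguments": {"commands": [0.001, 0, 0.0001, 0, 0, 0, 0, 0.002, 0, 0.0001, 0, 0, 0, 0, 0.003, 0, 0.0002, 0, 0, 0, 0, 0.004, 0, 0.0003, 0, 0, 0, 0, 0.005, 0, 0.0003, 0, 0, 0, 0, 0.006, 0, 0.0004, 0, 0, 0, 0, 0.007, 0, 0.0005, 0, 0, 0, 0, 0.008, 0, 0.0006, 0, 0, 0, 0]}}

```text
t: 14.7
eef_pos: [0.5512, 0.0233, 0.0277]
tool_rot: [-0.001, 0.999, 0.04, 0.035]
contact_force: [-5.0, 0.1, 3.1]
gripper_width: 0.001
grasp_force: 2.6
```

Call:
{"name": "arm_command", "arguments": {"commands": [0.001, 0, 0.0001, 0, 0, 0, 0, 0.002, 0, 0.0001, 0, 0, 0, 0, 0.003, 0, 0.0002, 0, 0, 0, 0, 0.004, 0, 0.0003, 0, 0, 0, 0, 0.005, 0, 0.0003, 0, 0, 0, 0, 0.006, 0, 0.0004, 0, 0, 0, 0]}}

```text
t: 15.3
eef_pos: [0.555, 0.0236, 0.0271]
tool_rot: [-0.001, 0.999, 0.04, 0.033]
contact_force: [-8.1, -0.7, 4.0]
gripper_width: -0.001
grasp_force: 4.2
```

Call:
{"name": "arm_command", "arguments": {"commands": [0.001, 0, 0.0001, 0, 0, 0, 0, 0.002, 0, 0.0001, 0, 0, 0, 0, 0.003, 0, 0.0002, 0, 0, 0, 0, 0.004, 0, 0.0003, 0, 0, 0, 0]}}

```text
t: 15.7
eef_pos: [0.5595, 0.0236, 0.0271]
tool_rot: [-0.001, 0.999, 0.04, 0.033]
contact_force: [-5.7, -1.5, 2.1]
gripper_width: -0.003
grasp_force: 3.0
```

```bash
cat >> h.py <<'E'
def chk(box=(278,172,350,240)):
    S=read_camera('scene')
    for v in(135,150):
        o,_=lids(S['img'],box,val=v,sat=65,amin=40)
        for a in o: 
            w=ray(S,a[:2],.09);print(v,a,w, "shelf",Ro.from_euler('z',-4.6,degrees=True).apply(w-[.5945,.03,0])[:2])
E
python3 -c "
from h import *
st();chk()"
```

```text
t 15.7 p [0.5595 0.0236 0.0271] R
 [[ 0.9946  0.0801  0.0659]
 [ 0.0799 -0.9968  0.0046]
 [ 0.066   0.0007 -0.9978]] 
F [-5.7101 -1.4812  2.1158] M [-0.2273  1.365   0.0136] w -0.0030563147094756814 g 2.998807691037655
135 [288.6188 225.6946  13.1494  16.4457 162.    ] [ 0.6177 -0.0674  0.09  ] shelf [ 0.0154 -0.099 ]
135 [302.2875 215.9428  12.9323  16.3782 161.1806] [ 0.6249 -0.0158  0.09  ] shelf [ 0.0266 -0.0481]
135 [304.4198 203.6157   8.9971  15.4679  98.7361] [0.6015 0.0237 0.09  ] shelf [ 0.0065 -0.0069]
135 [319.6199 196.4886  11.7964  15.6087 137.4444] [0.6181 0.0739 0.09  ] shelf [0.0271 0.0419]
135 [329.2991 176.3563  28.7841  46.9177 433.9306] [0.5918 0.1575 0.09  ] shelf [0.0075 0.1273]
150 [288.4761 225.5834  12.2233  15.4338 142.5139] [ 0.6172 -0.0674  0.09  ] shelf [ 0.0148 -0.0989]
150 [302.2632 216.007   11.7517  15.2996 135.4306] [ 0.625 -0.016  0.09 ] shelf [ 0.0267 -0.0483]
150 [304.4011 203.5914   7.7385  14.1949  76.4028] [0.6014 0.0237 0.09  ] shelf [ 0.0064 -0.0068]
150 [319.3728 196.4894  10.7827  14.4206 117.1111] [0.6176 0.0735 0.09  ] shelf [0.0265 0.0415]
150 [324.803  184.1455  10.4048  15.0145 114.2778] [0.6005 0.123  0.09  ] shelf [0.0135 0.0922]
```

Call:
{"name": "arm_command", "arguments": {"commands": [0.0005, 0, 0, 0, 0, 0, 0, 0.001, 0, 0.0001, 0, 0, 0, 0, 0.0015, 0, 0.0001, 0, 0, 0, 0, 0.002, 0, 0.0001, 0, 0, 0, 0]}}

```text
t: 16.15
eef_pos: [0.5621, 0.0239, 0.0272]
tool_rot: [-0.001, 0.999, 0.04, 0.034]
contact_force: [-3.9, -1.1, -0.2]
gripper_width: 0.002
grasp_force: 2.3
```

Call:
{"name": "arm_command", "arguments": {"commands": [0.0005, 0, 0, 0, 0, 0, 0, 0.001, 0, 0.0001, 0, 0, 0, 0, 0.0015, 0, 0.0001, 0, 0, 0, 0, 0.002, 0, 0.0001, 0, 0, 0, 0]}}

```text
t: 16.55
eef_pos: [0.5656, 0.0245, 0.0278]
tool_rot: [-0.001, 0.999, 0.04, 0.035]
contact_force: [-3.2, 0.1, -1.8]
gripper_width: -0.0
grasp_force: 1.6
```

```bash
python3 -c "
from h import *
st();chk()"
```

```text
t 16.55 p [0.5656 0.0245 0.0278] R
 [[ 0.9943  0.0803  0.0698]
 [ 0.0801 -0.9968  0.0056]
 [ 0.07   -0.     -0.9975]] 
F [-3.1937  0.1382 -1.7979] M [-0.1042  0.7792  0.0189] w -0.0004291094116992793 g 1.5944995265454054
135 [287.5143 226.6972  13.1665  16.3208 162.7639] [ 0.6176 -0.0721  0.09  ] shelf [ 0.0149 -0.1036]
135 [301.3361 217.1204  13.016   16.2311 160.8889] [ 0.6255 -0.0208  0.09  ] shelf [ 0.0268 -0.0531]
135 [305.7193 204.4557   9.9067  15.5913 105.625 ] [0.6062 0.0236 0.09  ] shelf [ 0.0112 -0.0073]
135 [319.7995 196.3211  11.7705  15.5612 138.0139] [0.6182 0.0748 0.09  ] shelf [0.0272 0.0428]
135 [330.0465 176.0877  29.3309  45.0744 424.6111] [0.5928 0.1599 0.09  ] shelf [0.0087 0.1296]
150 [287.2995 226.6098  12.1942  15.553  142.9583] [ 0.617  -0.0722  0.09  ] shelf [ 0.0142 -0.1037]
150 [301.2857 217.13    11.8002  15.1469 135.3333] [ 0.6254 -0.0209  0.09  ] shelf [ 0.0267 -0.0533]
150 [305.7372 204.5197   8.5343  14.1112  82.9444] [0.6064 0.0235 0.09  ] shelf [ 0.0114 -0.0075]
150 [319.6969 196.2832  10.6709  14.485  117.6111] [0.6178 0.0747 0.09  ] shelf [0.0269 0.0427]
150 [324.7503 183.8978  10.1402  15.3165 112.9722] [0.5998 0.1237 0.09  ] shelf [0.0128 0.0929]
```

Call:
{"name": "arm_command", "arguments": {"commands": [0.0005, 0, 0, 0, 0, 0, 0, 0.001, 0, 0.0001, 0, 0, 0, 0, 0.0015, 0, 0.0001, 0, 0, 0, 0, 0.002, 0, 0.0001, 0, 0, 0, 0]}}

```text
t: 17.0
eef_pos: [0.5675, 0.0246, 0.0279]
tool_rot: [-0.001, 0.999, 0.04, 0.035]
contact_force: [-2.3, -0.6, -0.3]
gripper_width: 0.002
grasp_force: 1.5
```

Call:
{"name": "arm_command", "arguments": {"commands": [0.0005, 0, 0, 0, 0, 0, 0, 0.001, 0, 0.0001, 0, 0, 0, 0, 0.0015, 0, 0.0001, 0, 0, 0, 0, 0.002, 0, 0.0001, 0, 0, 0, 0]}}

```text
t: 17.4
eef_pos: [0.5695, 0.0248, 0.0279]
tool_rot: [-0.001, 0.999, 0.04, 0.035]
contact_force: [-2.2, -0.4, -1.8]
gripper_width: -0.004
grasp_force: 1.4
```

Call:
{"name": "arm_command", "arguments": {"commands": [0.0005, 0, 0, 0, 0, 0, 0, 0.001, 0, 0.0001, 0, 0, 0, 0, 0.0015, 0, 0.0001, 0, 0, 0, 0, 0.002, 0, 0.0001, 0, 0, 0, 0]}}

```text
t: 17.8
eef_pos: [0.5715, 0.025, 0.028]
tool_rot: [-0.001, 0.999, 0.04, 0.035]
contact_force: [-2.6, -1.4, -1.6]
gripper_width: 0.003
grasp_force: 1.3
```

```bash
python3 -c "
from h import *
st();chk()"
```

```text
t 17.8 p [0.5715 0.025  0.028 ] R
 [[ 0.9943  0.0803  0.0697]
 [ 0.0801 -0.9968  0.0056]
 [ 0.0699 -0.     -0.9976]] 
F [-2.6029 -1.362  -1.5839] M [-0.1024  0.6717 -0.0427] w 0.002749746305881246 g 1.2733361026039347
135 [286.5389 227.6712  13.0096  16.1938 160.6806] [ 0.6178 -0.0764  0.09  ] shelf [ 0.0146 -0.1079]
135 [300.6448 218.1042  12.8554  16.4797 162.0417] [ 0.6262 -0.0248  0.09  ] shelf [ 0.0272 -0.0572]
135 [306.8513 205.9256  10.056   15.6423 111.4306] [0.6121 0.0214 0.09  ] shelf [ 0.0168 -0.0099]
135 [319.8538 196.2561  11.9104  15.4362 136.6667] [0.6181 0.0751 0.09  ] shelf [0.0272 0.0431]
135 [330.6192 176.1693  29.9247  43.0986 416.9444] [0.5943 0.1608 0.09  ] shelf [0.0103 0.1304]
150 [286.3018 227.5143  12.3394  15.2807 143.8472] [ 0.6169 -0.0764  0.09  ] shelf [ 0.0138 -0.1079]
150 [300.5464 218.1031  11.6772  15.5063 137.4583] [ 0.626 -0.025  0.09 ] shelf [ 0.027  -0.0574]
150 [306.911  206.0379   8.7841  14.3889  89.2639] [0.6125 0.0212 0.09  ] shelf [ 0.0172 -0.0102]
150 [319.8028 196.2965  10.8178  14.2494 115.8472] [0.6181 0.0749 0.09  ] shelf [0.0271 0.0428]
150 [325.025  183.9301  10.5304  14.3281 109.6667] [0.6005 0.1241 0.09  ] shelf [0.0135 0.0933]
```

Call:
{"name": "arm_command", "arguments": {"commands": [0.0005, 0, 0, 0, 0, 0, 0, 0.001, 0, 0.0001, 0, 0, 0, 0, 0.0015, 0, 0.0001, 0, 0, 0, 0, 0.002, 0, 0.0001, 0, 0, 0, 0]}}

```text
t: 18.25
eef_pos: [0.5735, 0.0251, 0.028]
tool_rot: [-0.001, 0.999, 0.04, 0.035]
contact_force: [-3.0, 0.5, -0.4]
gripper_width: -0.001
grasp_force: 1.3
```

Call:
{"name": "arm_command", "arguments": {"commands": [0.0005, 0, 0, 0, 0, 0, 0, 0.001, 0, 0.0001, 0, 0, 0, 0, 0.0015, 0, 0.0001, 0, 0, 0, 0, 0.002, 0, 0.0001, 0, 0, 0, 0]}}

```text
t: 18.65
eef_pos: [0.5754, 0.0254, 0.028]
tool_rot: [-0.001, 0.999, 0.04, 0.035]
contact_force: [-2.9, 0.2, -1.4]
gripper_width: -0.003
grasp_force: 1.3
```

```bash
python3 -c "
from h import *
st();chk()"
```

```text
t 18.65 p [0.5754 0.0254 0.028 ] R
 [[ 0.9943  0.0804  0.0696]
 [ 0.0802 -0.9968  0.0057]
 [ 0.0698 -0.0001 -0.9976]] 
F [-2.8852  0.2083 -1.4307] M [0.0582 0.6645 0.0193] w -0.0030056891389568063 g 1.2966732768109068
135 [286.3049 227.7904  12.8845  16.1329 158.0694] [ 0.6175 -0.0771  0.09  ] shelf [ 0.0144 -0.1086]
135 [300.4043 218.33    12.9498  16.3704 162.6111] [ 0.6262 -0.0259  0.09  ] shelf [ 0.0271 -0.0583]
135 [307.772  206.4604  10.2716  15.841  113.6806] [0.6153 0.0216 0.09  ] shelf [ 0.02 -0.01]
135 [320.3339 196.1814  12.0624  14.9471 133.5972] [0.619  0.0762 0.09  ] shelf [0.0281 0.0441]
135 [331.4577 176.308   30.4835  41.4468 400.125 ] [0.5966 0.162  0.09  ] shelf [0.0126 0.1314]
150 [286.0724 227.6262  12.2412  15.2316 141.7917] [ 0.6167 -0.0771  0.09  ] shelf [ 0.0135 -0.1086]
150 [300.3693 218.3426  11.8953  15.2314 137.25  ] [ 0.6262 -0.026   0.09  ] shelf [ 0.0271 -0.0584]
150 [307.7785 206.3652   9.1556  14.7433  91.2639] [0.6151 0.0219 0.09  ] shelf [ 0.0199 -0.0097]
150 [320.128  196.1964  10.9623  13.8143 110.9028] [0.6186 0.0758 0.09  ] shelf [0.0277 0.0437]
150 [325.2291 183.7412  10.5005  14.2816 100.0833] [0.6005 0.1251 0.09  ] shelf [0.0136 0.0943]
```

Going well; I'll use smaller steps from here.

Call:
{"name": "arm_command", "arguments": {"commands": [0.0005, 0, 0, 0, 0, 0, 0, 0.001, 0, 0.0001, 0, 0, 0, 0, 0.0015, 0, 0.0001, 0, 0, 0, 0, 0.002, 0, 0.0001, 0, 0, 0, 0]}}

```text
t: 19.1
eef_pos: [0.5775, 0.0254, 0.0281]
tool_rot: [-0.001, 0.999, 0.04, 0.035]
contact_force: [-3.0, 0.0, -1.5]
gripper_width: -0.001
grasp_force: 1.2
```

Call:
{"name": "arm_command", "arguments": {"commands": [0.0005, 0, 0, 0, 0, 0, 0, 0.001, 0, 0.0001, 0, 0, 0, 0]}}

```text
t: 19.3
eef_pos: [0.5785, 0.0255, 0.0281]
tool_rot: [-0.001, 0.999, 0.04, 0.035]
contact_force: [-2.4, 0.1, -1.1]
gripper_width: 0.002
grasp_force: 1.1
```

Call:
{"name": "arm_command", "arguments": {"commands": [0.0005, 0, 0, 0, 0, 0, 0, 0.001, 0, 0.0001, 0, 0, 0, 0]}}

```text
t: 19.5
eef_pos: [0.5795, 0.0256, 0.028]
tool_rot: [-0.001, 0.999, 0.04, 0.035]
contact_force: [-2.3, -0.7, -0.8]
gripper_width: 0.001
grasp_force: 1.1
```

Call:
{"name": "arm_command", "arguments": {"commands": [0.0005, 0, 0, 0, 0, 0, 0, 0.0005, 0, 0, 0, 0, 0, 0]}}

```text
t: 19.7
eef_pos: [0.5801, 0.0257, 0.0281]
tool_rot: [-0.001, 0.999, 0.04, 0.035]
contact_force: [-2.0, -0.1, -1.3]
gripper_width: -0.001
grasp_force: 0.9
```

Call:
{"name": "arm_command", "arguments": {"commands": [0.0005, 0, 0, 0, 0, 0, 0, 0.0005, 0, 0, 0, 0, 0, 0]}}

```text
t: 19.9
eef_pos: [0.5805, 0.0256, 0.0281]
tool_rot: [-0.001, 0.999, 0.04, 0.035]
contact_force: [-1.3, -0.2, -0.3]
gripper_width: 0.001
grasp_force: 0.9
```

Call:
{"name": "arm_command", "arguments": {"commands": [0.0005, 0, 0, 0, 0, 0, 0, 0.0005, 0, 0, 0, 0, 0, 0]}}

```text
t: 20.1
eef_pos: [0.581, 0.0257, 0.0281]
tool_rot: [-0.001, 0.999, 0.04, 0.035]
contact_force: [-1.6, 0.4, -1.1]
gripper_width: -0.002
grasp_force: 0.9
```

```bash
python3 -c "
from h import *
st();chk()"
```

```text
t 20.1 p [0.581  0.0257 0.0281] R
 [[ 0.9943  0.0802  0.0697]
 [ 0.08   -0.9968  0.0056]
 [ 0.07   -0.     -0.9976]] 
F [-1.5675  0.4056 -1.1052] M [-0.0057  0.4719 -0.0277] w -0.0016957492158381719 g 0.8760184678249061
135 [286.2817 227.8354  12.8056  16.1667 156.875 ] [ 0.6176 -0.0773  0.09  ] shelf [ 0.0144 -0.1088]
135 [300.4543 218.391   12.9282  16.2881 160.2778] [ 0.6265 -0.026   0.09  ] shelf [ 0.0274 -0.0584]
135 [309.8421 207.1709   9.9925  15.8948 109.9306] [0.6214 0.0234 0.09  ] shelf [ 0.0262 -0.0087]
135 [320.9451 195.8538  12.1102  13.8911 120.2639] [0.6196 0.0784 0.09  ] shelf [0.0289 0.0463]
135 [332.2032 177.4997  25.7416  41.2973 381.2361] [0.6012 0.1595 0.09  ] shelf [0.017  0.1285]
150 [286.0414 227.644   12.2112  15.3074 142.0417] [ 0.6167 -0.0772  0.09  ] shelf [ 0.0135 -0.1087]
150 [300.3473 218.3467  11.8634  15.2491 135.9306] [ 0.6261 -0.0261  0.09  ] shelf [ 0.027  -0.0584]
150 [309.7671 207.1953   8.8967  14.6257  88.4167] [0.6213 0.0232 0.09  ] shelf [ 0.0261 -0.0089]
150 [320.8666 195.8467  10.946   12.6602  96.6806] [0.6194 0.0783 0.09  ] shelf [0.0287 0.0461]
150 [325.5437 183.4247  10.3609  14.0421  89.9722] [0.6004 0.1268 0.09  ] shelf [0.0137 0.096 ]
```

Call:
{"name": "arm_command", "arguments": {"commands": [0.0005, 0, 0, 0, 0, 0, 0, 0.0005, 0, 0, 0, 0, 0, 0]}}

```text
t: 20.35
eef_pos: [0.5814, 0.0257, 0.0281]
tool_rot: [-0.001, 0.999, 0.04, 0.035]
contact_force: [-2.0, -0.6, 0.0]
gripper_width: -0.002
grasp_force: 0.9
```

Call:
{"name": "arm_command", "arguments": {"commands": [0.0005, 0, 0, 0, 0, 0, 0, 0.0005, 0, 0, 0, 0, 0, 0]}}

```text
t: 20.55
eef_pos: [0.582, 0.0258, 0.0282]
tool_rot: [-0.001, 0.999, 0.04, 0.035]
contact_force: [-1.8, -0.7, -1.6]
gripper_width: -0.001
grasp_force: 0.8
```

Call:
{"name": "arm_command", "arguments": {"commands": [0.0005, 0, 0, 0, 0, 0, 0, 0.0005, 0, 0, 0, 0, 0, 0]}}

```text
t: 20.75
eef_pos: [0.5825, 0.0259, 0.0282]
tool_rot: [-0.001, 0.999, 0.04, 0.035]
contact_force: [-1.8, -0.4, -1.6]
gripper_width: 0.001
grasp_force: 0.8
```

Call:
{"name": "arm_command", "arguments": {"commands": [0.0005, 0, 0, 0, 0, 0, 0, 0.0005, 0, 0, 0, 0, 0, 0]}}

```text
t: 20.95
eef_pos: [0.583, 0.0259, 0.0283]
tool_rot: [-0.001, 0.999, 0.04, 0.035]
contact_force: [-2.0, 0.1, -1.0]
gripper_width: -0.001
grasp_force: 0.8
```

Call:
{"name": "arm_command", "arguments": {"commands": [0.0005, 0, 0, 0, 0, 0, 0, 0.0005, 0, 0, 0, 0, 0, 0]}}

```text
t: 21.15
eef_pos: [0.5835, 0.0259, 0.0283]
tool_rot: [-0.001, 0.999, 0.04, 0.035]
contact_force: [-1.3, 0.6, -1.1]
gripper_width: 0.002
grasp_force: 0.8
```

Call:
{"name": "arm_command", "arguments": {"commands": [0.0005, 0, 0, 0, 0, 0, 0, 0.0005, 0, 0, 0, 0, 0, 0]}}

```text
t: 21.35
eef_pos: [0.584, 0.026, 0.0283]
tool_rot: [-0.001, 0.999, 0.04, 0.035]
contact_force: [-1.4, 1.0, -0.8]
gripper_width: 0.001
grasp_force: 0.7
```

Call:
{"name": "arm_command", "arguments": {"commands": [0.0005, 0, 0, 0, 0, 0, 0, 0.0005, 0, 0, 0, 0, 0, 0]}}

```text
t: 21.55
eef_pos: [0.5845, 0.026, 0.0284]
tool_rot: [-0.001, 0.999, 0.04, 0.035]
contact_force: [-1.1, 0.3, -0.1]
gripper_width: 0.0
grasp_force: 0.7
```

Call:
{"name": "arm_command", "arguments": {"commands": [0.0005, 0, 0, 0, 0, 0, 0, 0.0005, 0, 0, 0, 0, 0, 0]}}

```text
t: 21.75
eef_pos: [0.5849, 0.026, 0.0284]
tool_rot: [-0.001, 0.999, 0.04, 0.035]
contact_force: [-1.1, 1.1, -0.4]
gripper_width: 0.004
grasp_force: 0.7
```

```bash
python3 -c "
from h import *
st();chk()"
```

```text
t 21.75 p [0.5849 0.026  0.0284] R
 [[ 0.9943  0.0803  0.0696]
 [ 0.0801 -0.9968  0.0056]
 [ 0.0699  0.     -0.9976]] 
F [-1.0754  1.1427 -0.3545] M [-0.0083  0.3918  0.0656] w 0.0035205654332457377 g 0.7005813473369926
135 [286.2787 227.8526  12.7381  16.192  155.375 ] [ 0.6176 -0.0774  0.09  ] shelf [ 0.0144 -0.1089]
135 [300.43   218.3374  12.9108  16.4592 160.625 ] [ 0.6263 -0.0259  0.09  ] shelf [ 0.0272 -0.0582]
135 [311.06   207.8132  10.0188  15.5523 110.9444] [0.6254 0.0238 0.09  ] shelf [ 0.0303 -0.0087]
135 [321.5057 195.8466  12.0183  13.2209 107.6944] [0.6208 0.0795 0.09  ] shelf [0.0302 0.0473]
135 [332.9055 177.6302  25.7434  39.3297 361.6528] [0.6031 0.1604 0.09  ] shelf [0.019  0.1293]
150 [286.0266 227.6766  12.123   15.3259 140.0278] [ 0.6167 -0.0773  0.09  ] shelf [ 0.0135 -0.1088]
150 [300.3166 218.3469  11.7485  15.3312 136.2778] [ 0.6261 -0.0261  0.09  ] shelf [ 0.027  -0.0585]
150 [311.1043 207.849    8.8757  14.2619  88.3056] [0.6256 0.0238 0.09  ] shelf [ 0.0305 -0.0087]
150 [321.7237 195.9874  10.6183  11.5637  86.0972] [0.6216 0.0795 0.09  ] shelf [0.031  0.0472]
150 [325.1793 183.4138  10.2607  14.8467  81.3056] [0.5996 0.1261 0.09  ] shelf [0.0128 0.0954]
```

Call:
{"name": "arm_command", "arguments": {"commands": [0.0005, 0, 0, 0, 0, 0, 0, 0.0005, 0, 0, 0, 0, 0, 0]}}

```text
t: 22.0
eef_pos: [0.5854, 0.0261, 0.0284]
tool_rot: [-0.001, 0.999, 0.04, 0.035]
contact_force: [-1.6, -0.1, -0.1]
gripper_width: -0.002
grasp_force: 0.7
```

Call:
{"name": "arm_command", "arguments": {"commands": [0.0005, 0, 0, 0, 0, 0, 0, 0.0005, 0, 0, 0, 0, 0, 0]}}

```text
t: 22.2
eef_pos: [0.5855, 0.026, 0.0284]
tool_rot: [-0.001, 0.999, 0.04, 0.035]
contact_force: [-3.6, -0.8, -0.3]
gripper_width: 0.002
grasp_force: 1.4
```

The force is rising and the advance has stopped, so the jar is at the backboard. I'll press in small increments.

Call:
{"name": "arm_command", "arguments": {"commands": [0.0003, 0, 0, 0, 0, 0, 0, 0.0003, 0, 0, 0, 0, 0, 0]}}

```text
t: 22.4
eef_pos: [0.5856, 0.026, 0.0283]
tool_rot: [-0.001, 0.999, 0.04, 0.034]
contact_force: [-4.2, -1.2, 1.4]
gripper_width: 0.003
grasp_force: 2.2
```

Call:
{"name": "arm_command", "arguments": {"commands": [0.0003, 0, 0, 0, 0, 0, 0, 0.0003, 0, 0, 0, 0, 0, 0]}}

```text
t: 22.6
eef_pos: [0.5856, 0.0261, 0.0283]
tool_rot: [-0.001, 0.999, 0.04, 0.034]
contact_force: [-6.0, -0.1, 1.5]
gripper_width: -0.002
grasp_force: 2.7
```

Call:
{"name": "arm_command", "arguments": {"commands": [0.0004, 0, 0, 0, 0, 0, 0, 0.0004, 0, 0, 0, 0, 0, 0]}}

```text
t: 22.8
eef_pos: [0.5856, 0.026, 0.0283]
tool_rot: [-0.001, 0.999, 0.04, 0.034]
contact_force: [-6.8, -0.2, 2.4]
gripper_width: 0.002
grasp_force: 3.3
```

Call:
{"name": "arm_command", "arguments": {"commands": [0.0004, 0, 0, 0, 0, 0, 0, 0.0004, 0, 0, 0, 0, 0, 0]}}

```text
t: 23.0
eef_pos: [0.5857, 0.0261, 0.0283]
tool_rot: [-0.001, 0.999, 0.04, 0.033]
contact_force: [-7.2, -0.6, 4.0]
gripper_width: -0.001
grasp_force: 3.8
```

Call:
{"name": "arm_command", "arguments": {"commands": [0.0004, 0, 0, 0, 0, 0, 0, 0.0004, 0, 0, 0, 0, 0, 0]}}

```text
t: 23.2
eef_pos: [0.5857, 0.0261, 0.0282]
tool_rot: [-0.001, 0.999, 0.04, 0.033]
contact_force: [-8.6, -0.3, 3.8]
gripper_width: 0.003
grasp_force: 4.2
```

Call:
{"name": "arm_command", "arguments": {"commands": [0.0004, 0, 0, 0, 0, 0, 0, 0.0004, 0, 0, 0, 0, 0, 0, 0.0004, 0, 0, 0, 0, 0, 0]}}

```text
t: 23.5
eef_pos: [0.5857, 0.026, 0.0281]
tool_rot: [-0.001, 0.999, 0.04, 0.033]
contact_force: [-10.1, -1.0, 5.7]
gripper_width: -0.004
grasp_force: 4.5
```

Call:
{"name": "arm_command", "arguments": {"commands": [0.0003, 0, 0, 0, 0, 0, 0, 0.0003, 0, 0, 0, 0, 0, 0, 0.0003, 0, 0, 0, 0, 0, 0, 0.0003, 0, 0, 0, 0, 0, 0, 0.0003, 0, 0, 0, 0, 0, 0, 0.0003, 0, 0, 0, 0, 0, 0]}}

```text
t: 24.1
eef_pos: [0.5857, 0.0259, 0.028]
tool_rot: [-0.001, 0.999, 0.04, 0.032]
contact_force: [-10.1, -0.8, 4.7]
gripper_width: 0.004
grasp_force: 4.8
```

```bash
python3 -c "
from h import *
st();chk()"
```

```text
t 24.1 p [0.5857 0.0259 0.028 ] R
 [[ 0.9947  0.0802  0.0646]
 [ 0.0801 -0.9968  0.0045]
 [ 0.0647  0.0007 -0.9979]] 
F [-10.1181  -0.7866   4.6971] M [-0.1097  2.0537  0.0097] w 0.0042241079194733295 g 4.750507269054651
135 [286.3196 227.8801  12.7716  16.1044 155.625 ] [ 0.6178 -0.0774  0.09  ] shelf [ 0.0146 -0.1089]
135 [300.4487 218.384   12.8521  16.3929 159.4444] [ 0.6264 -0.026   0.09  ] shelf [ 0.0273 -0.0584]
135 [311.1698 207.9994   9.7579  15.788  109.4167] [0.6261 0.0235 0.09  ] shelf [ 0.031  -0.0091]
135 [322.0579 196.091   10.9177  12.7621  98.4722] [0.6226 0.0798 0.09  ] shelf [0.032  0.0474]
135 [333.0848 177.388   28.1427  38.1575 352.4444] [0.6029 0.1616 0.09  ] shelf [0.0189 0.1305]
135 [280.9299 174.5252   7.3836  10.3563  42.5833] [0.4766 0.0674 0.09  ] shelf [-0.1145  0.0467]
150 [286.0696 227.6699  12.1015  15.252  140.3611] [ 0.6168 -0.0772  0.09  ] shelf [ 0.0136 -0.1087]
150 [300.2975 218.4053  11.6251  15.3919 135.8333] [ 0.6262 -0.0263  0.09  ] shelf [ 0.027  -0.0587]
150 [311.2494 208.0585   8.7856  14.2438  86.7639] [0.6264 0.0234 0.09  ] shelf [ 0.0313 -0.0091]
150 [322.0301 196.0201   9.8717  11.0087  76.9167] [0.6224 0.08   0.09  ] shelf [0.0318 0.0476]
150 [325.4661 183.5329  10.2097  13.9878  74.5139] [0.6005 0.1262 0.09  ] shelf [0.0137 0.0955]
```

Call:
{"name": "arm_command", "arguments": {"commands": [-0.001, 0, 0, 0, 0, 0, 0, -0.002, 0, -0.0001, 0, 0, 0, 0, -0.003, 0, -0.0002, 0, 0, 0, 0, -0.005, 0, -0.0003, 0, 0, 0, 0, -0.01, 0, -0.0006, 0, 0, 0, 0, -0.02, 0, -0.0012, 0, 0, 0, 0, -0.04, 0, -0.0025, 0, 0, 0, 0, -0.07, 0, -0.0045, 0, 0, 0, 0]}}

```text
t: 24.95
eef_pos: [0.5191, 0.021, 0.0287]
tool_rot: [-0.002, 0.999, 0.04, 0.036]
contact_force: [-0.2, -0.5, -0.7]
gripper_width: -0.003
grasp_force: 0.0
```

Call:
{"name": "arm_command", "arguments": {"commands": [-0.02, 0, -0.02, 0, 0, 0, 0, -0.03, 0, -0.06, 0, 0, 0, 0, -0.03, 0, -0.1, 0, 0, 0, 0, -0.03, 0, -0.1, 0, 0, 0, 0]}}

```text
t: 25.35
eef_pos: [0.484, 0.018, 0.1307]
tool_rot: [-0.001, 0.998, 0.04, 0.04]
contact_force: [1.2, -0.8, 0.2]
gripper_width: -0.0
grasp_force: 0.0
```

```bash
python3 -c "
from h import *
st();chk()
T=read_camera('top')
o,_=lids(T['img'],(228,180,310,207),sat=60,val=150)
for a in o[o[:,0].argsort()]:
  w=ray(T,a[:2],.09);print(a,w,Ro.from_euler('z',-4.6,degrees=True).apply(w-[.5915,.0275,0])[:2])"
```

```text
t 25.35 p [0.484  0.018  0.1307] R
 [[ 0.9937  0.0802  0.0788]
 [ 0.0799 -0.9968  0.006 ]
 [ 0.079   0.0003 -0.9969]] 
F [ 1.2027 -0.7975  0.2367] M [ 0.0644  0.0099 -0.0411] w -0.00020722174031531773 g 0.0
135 [286.276  227.8663  12.6803  16.1914 154.4306] [ 0.6176 -0.0774  0.09  ] shelf [ 0.0145 -0.1089]
135 [300.652  218.5689  12.5347  16.0818 151.7778] [ 0.6273 -0.0261  0.09  ] shelf [ 0.0282 -0.0586]
135 [310.831  207.0938  11.9916  15.6637 142.9028] [0.6233 0.0255 0.09  ] shelf [ 0.0284 -0.0068]
135 [320.4138 195.7599  12.0106  15.1865 137.9444] [0.6182 0.0777 0.09  ] shelf [0.0275 0.0456]
150 [286.0595 227.6434  12.1987  15.3894 140.2778] [ 0.6167 -0.0772  0.09  ] shelf [ 0.0135 -0.1086]
150 [300.3598 218.4154  11.5087  15.2497 132.8611] [ 0.6263 -0.0262  0.09  ] shelf [ 0.0272 -0.0586]
150 [310.5603 206.9245  11.2236  14.7238 125.2778] [0.6224 0.0255 0.09  ] shelf [ 0.0274 -0.0068]
150 [320.1903 195.6375  10.8791  14.4274 118.25  ] [0.6174 0.0777 0.09  ] shelf [0.0267 0.0457]
150 [325.1378 183.1707  10.2427  14.8919 111.6528] [0.5989 0.1268 0.09  ] shelf [0.0122 0.0961]
[238.4653 197.1857  13.311   14.2147 143.9444] [0.5988 0.1236 0.09  ] [0.015  0.0952]
[260.8211 191.6604  16.3882  30.6595 294.4028] [0.6175 0.0487 0.09  ] [0.0276 0.019 ]
[283.8607 189.7518  13.72    14.4277 148.5278] [ 0.6238 -0.0287  0.09  ] [ 0.0277 -0.0586]
[299.1184 192.5428  13.7536  14.4542 150.7083] [ 0.6143 -0.0799  0.09  ] [ 0.0141 -0.1089]
```

The three middle lids are all at the backboard (shelf x of about 27 to 28 mm). The outer two are at 12 to 15 mm, above the 8.5 mm limit. The lids are at the positions and sizes of upright jars, so I'm handing in.

```bash
python3 -c "
from station import *
print(hand_in())"
```

```text
the job is handed in; nothing more can be done
None
```

The jar is back in the gap against the backboard, held there at about 10 N for over 0.5 s with all four neighbours still standing, and I handed the job in after 25 s of robot time; no verdict came back.

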